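Find and open the loose floorboard of a stage prop

ROBOT

A 6-joint arm with a two-finger parallel gripper is mounted at the origin on the work surface. World frame = base frame: x ahead of the robot, y to its left, z up, the work surface at z = 0. Lengths are in m, angles in rad, forces in N, time in s.
With the tool pointing down it reaches from about 0.325 to 0.75 m from the base axis. Payload 7.6 kg.
Tool frame: the origin (TCP) lies between the finger pads; the fingertips stand 22 mm ahead of it and the grasp point (between the pads) lies 3 mm ahead of it; z points along the fingers, y is the line along which they close (so a half turn about z gives the same grasp; the last joint's range is limited). The gripper opens to 85 mm and grips with 20 to 120 N. Pads are 22 mm wide; open, the fingers measure 114 mm over their backs; the gripper's body (76 mm by 85 mm) begins 54 mm behind the grasp point. The pads swing forward as they close: fully open they stand 13 mm farther back than shut.
Start: joints at [-1.271, 0.052, 1.401, -0, 1.689, -0.07], TCP at [0.19, -0.49, 0.253] pointing down, gripper open.
Joint ranges: [-2.9, 2.9], [-0.91, 2.17], [0.12, 2.37], [-1.06, 4.2], [0.26, 2.73], [-2.93, 2.93]. Speed limits (rad/s): [2.57, 2.57, 3.01, 3.14, 3.14, 3.14].

INTERFACE

Orientations are given as a rotation vector (axis times angle).
In Python, from cell import sensors, grab_frame, calibration, arm, nets gives the robot as it stands. The module is installed in compiled form; this text tells all that it offers.
- The arm moves only by the tool carry_out, never from a script. Its argument "motion" is text: rows parted by semicolons, each of 6 numbers parted by spaces: the shift along the tool's x, y, z in mm, then the turn, a rotation vector about the tool's x, y, z in rad. A call has 1 to 20 rows; each row is the pose to reach, as a shift and turn from the pose commanded when the call began, along the tool's axes at that moment; what a row does not reach only later rows make up. A row lasts 1/8 s, in which the tool goes at most 62.5 mm and 10.7 degrees, less where a joint would pass 70% of its speed; a pose out of reach is approached as far as the arm can. A call with a gripper value outside its range is refused whole. "jaw" is the finger opening in mm, from 0 to 85.4, set as the call begins (left out, the last holds). The fingers move at their own pace and stop on an object; "grip_force" is the grip in N (left out, the last holds). Time passes only in rows, so rows that repeat a pose let the fingers close. It gives the time, the measured TCP pose, the force, the opening and the grip force at its end, in the units of the state.
- sensors.state(): the state, without advancing time (a new reading comes with each control period).
- grab_frame(name): name is "scene" or "side" or "wrist"; returns the picture (480x640x3 uint8, red, green, blue); there is no depth.
- calibration(name): a dict with "fov_y" (degrees; the focal length in pixels is half the picture's height over the tangent of half this angle, whatever the lens; pixels are square), "cx", "cy" (the principal point, pixels), "rvec" (rotation vector, rad) and "tvec" (3), from world to camera coordinates, as OpenCV has them; the wrist camera has in their place "T_tool_cam" (4x4, takes a point from camera to tool coordinates, whose origin is the TCP and whose axes are the flange's). Camera axes: x right, y down, z forward; pixel columns grow to the right and rows downward; lengths in m; the calibration is good to about 2 mm. A picture is of the moment at which its call begins: read the wrist's pose just before it. calibration takes no time and is no camera call.
- arm.close_job(): hands the job in; it is judged then, once.
Trained networks look in the newest picture that a camera, given by its name, has taken for a name from the list of things; names that differ only in an ending like _2 or _b are one class to them, and where a whole thing is asked for, a point or a joint stands for the part that bears it (a point fixed in the world has none). Each returns a list of dicts, best first, with "confidence" (0 to 1); they miss things now and then, are a little off and sometimes report something else, mostly with a low value. They report only what shows in the picture. A call takes as long as a camera call.
- nets.search_frame(camera, name): "centre" ([column, row] as shares, 0 to 1, of the picture: columns of its width, rows of its height, amid what is visible of it).
The state is a dict: "time": time; "joint_pos": joint angles; "qvel": joint speeds; "joint_torque": joint torques, N m; "ee_pos": TCP position; "orientation": TCP orientation; "wrist_force": force on the tool from outside, world axes, zero at the start; "ft_torque": the same for the moment, N m; "gripper_width": opening from 0.0 (shut) to 1.0 (fully open); "gripper_force": force on a finger pad.
Only numpy, scipy, OpenCV 4.12 (cv2) and the standard library are available. Lean on these libraries where they do the work, as an engineer would, in place of code of your own. Each camera call takes 0.05 s, during which the arm holds its last target. There are 200 camera calls.

TASK

The prop floor section on the bench has five identical boards, and one of them is the trick board over the hiding place: press each board lightly with a fingertip near its end on the robot's side until you find the one that rocks, then push that near end on down and away from you until the board tips fully open against its stop, and take the hand away so that it stays standing open. Work with the fingertips only: press no board hard, do not grip, lift or pull the raised part of the board, and leave the tools and other things on the deck and bench where they are.

Things in the scene. Friction and masses are not known exactly. Their poses are not given: they have to be found in the camera images.
- deck: Prop stage-floor section fixed to the bench: box 376 (x) x 462 (y) x 100 mm high, flat wooden top. Origin: centre of its underside, on the bench; x away from the robot, y left. In its top lie five identical boards, flush, 240 mm long (x), 81 wide, 20 thick, 3 apart, centred at y = +168, +84, 0, -84, -168 mm (1 to 5), from x = -125 (near end) to +115 mm. Fixed boards 60 and 70 mm wide close both ends.
- near_end (a point): point on the deck's top at the middle of the near end (towards the robot) of board 3, the middle one; axes as the deck's, z = 0 at the top surface, 100 mm above the bench. All five boards begin at this x. They look alike: only pressing near this end tells which is loose, a different one each time. Four are packed from below and stay rigid.
- rod (a point): hidden steel rod along y on which the boards pivot: its mid point, in board 3, 90 mm beyond the near ends, 10 mm below the top; axes as the deck's. Pressed 40 to 50 mm from its near end the loose board gives at about 3 N: that end sinks into the hollow deck (free down to 15 mm above the bench) and the far end rises. Stiff pivot: it stays where it is left. Pressed beyond the rod no board moves.
- board1 (a joint): tilt in rad of board 1 (leftmost, largest y) about the rod: 0 lying flush, growing as its near end goes down and its far end rises; the loose board is stopped at 0.75 (43 degrees), a packed board gives less than 0.03
- board2 (a joint): tilt in rad of board 2 (second from the left) about the rod: 0 lying flush, growing as its near end goes down and its far end rises; the loose board is stopped at 0.75 (43 degrees), a packed board gives less than 0.03
- board3 (a joint): tilt in rad of board 3 (the middle one) about the rod: 0 lying flush, growing as its near end goes down and its far end rises; the loose board is stopped at 0.75 (43 degrees), a packed board gives less than 0.03
- board4 (a joint): tilt in rad of board 4 (second from the right) about the rod: 0 lying flush, growing as its near end goes down and its far end rises; the loose board is stopped at 0.75 (43 degrees), a packed board gives less than 0.03
- board5 (a joint): tilt in rad of board 5 (rightmost, least y) about the rod: 0 lying flush, growing as its near end goes down and its far end rises; the loose board is stopped at 0.75 (43 degrees), a packed board gives less than 0.03
- spanner: steel open-ended spanner, 170 mm long, 8 mm thick, lying on the deck's apron board; origin at the middle of its underside, x along its length
- offcut: pine offcut 38 x 75 x 18 mm, lying on the apron board; origin at the centre of its underside, y along its length
- tape_measure: tape measure, case 36 x 66 x 60 mm (x, y, z) standing on the deck's header board; origin at the centre of its underside
- screw_box: open carton of screws 52 x 90 x 34 mm (x, y, z) on the header board; origin at the centre of its underside
- glue: bottle of wood glue, 48 mm across, 150 mm tall, standing on the header board; origin at the centre of its underside
- drill: cordless drill standing on its battery on the bench to the right (-y) of the deck, about 260 x 77 x 216 mm, chuck towards its +x; origin at the centre of the battery's underside
- tape_roll: roll of cream masking tape, 116 mm across, 48 mm tall, lying flat on the bench to the left (+y) of the deck; origin at the centre of its underside

How it is judged:
On the way, in this order (a step that is already met when the one before it is completed fails the run):
1. a fingertip presses the loose board and it gives (tilt over 0.05 rad) (value of joint any of board1, board2, board3, board4, board5 above 0.05 rad and contact force between the fingers and deck above 0.5 N), for 0.02 s.
2. its near part is pushed on until it is open (tilt over 0.62 rad, fingers pressing) (value of joint any of board1, board2, board3, board4, board5 above 0.62 rad and contact force between the fingers and deck above 0.5 N and x of the grasp point in the frame of rod below 0.025 m), for 0.05 s.
At the end, for the whole second after the job is handed in: The loose board stands open, tilted more than 0.62 rad of its 0.75 rad, at rest and let go (value of joint any of board1, board2, board3, board4, board5 above 0.62 rad and velocity of joint each of board1, board2, board3, board4, board5 below 0.05 rad/s); the robot touches nothing.
It fails at once if the fingers press harder than 60 N on the deck or its boards (contact force between the fingers and deck above 60 N).
It fails at once if the tilted board is gripped, lifted or pulled by its raised part, over 50 mm beyond the rod (value of joint any of board1, board2, board3, board4, board5 above 0.1 rad and contact force between the fingers and deck above 1 N and x of the grasp point in the frame of rod above 0.05 m).
It fails at once if one of the tools or other things is lifted, carried or shifted by more than 25 mm (distance of any of spanner, offcut, tape_measure, screw_box, glue, drill, tape_roll from where it was at the start of the episode above 0.025 m).
It also fails if it takes over 58 s, if anything falls off the work surface, if the arm or the gripper's body presses on something with over 40 N, if the wrist force passes 120 N, or if a joint passes its speed limit or range.

## Working session

There is one attempt and no reset: what is moved stays moved. The work goes in short steps, Python scripts to look and compute and a tool call to move; the robot and the scene stay as the last step left them, time stands still between calls to the robot, and variables do not carry over. Pictures are saved under pics/ and viewed, at most 10 in all, crops included, and the job is handed in when it is done.

Besides the shell and the picture viewer there is one more tool, called after "Request:" by a JSON object that holds its "fn" and its "kwargs", one argument or row to a line. carry_out: Moves the arm, as the interface text tells. Its arguments: {"type":"object","properties":{"motion":{"type":"string"},"jaw":{"type":"number"},"grip_force":{"type":"number"}},"required":["motion"]}

```bash
mkdir -p pics; python3 - <<'E'
from cell import sensors, grab_frame, calibration, nets
import cv2
s=sensors.state();print(s)
for c in ("scene","side"):
    f=grab_frame(c);cv2.imwrite(f"pics/{c}0.png",f[:,:,::-1]);print(c,calibration(c))
    for n in ("deck","near_end","rod","spanner","offcut","glue","tape_measure","screw_box"):
        r=nets.search_frame(c,n);print(n,[(([round(d["centre"][0]*640),round(d["centre"][1]*480)]),round(d["confidence"],2)) for d in r[:2]])
print(sensors.state()["time"])
E
```

```text
{'time': 0.0, 'joint_pos': array([-1.27128657e+00,  5.28533236e-02,  1.40171245e+00, -1.15792862e-05,
        1.68859054e+00, -7.03154954e-02]), 'qvel': array([ 2.41572185e-03,  9.40175690e-04,  5.33068007e-04,  2.88094562e-04,
       -5.19449861e-05,  1.35668098e-03]), 'joint_torque': array([-3.82647031e-04, -3.81666291e+01, -3.60185695e+01, -1.04071089e-04,
        6.20288600e-03,  3.19883874e-06]), 'ee_pos': array([ 0.18969697, -0.48925259,  0.25246992]), 'orientation': array([-3.08651053e+00, -5.77327810e-01,  2.98655238e-04]), 'wrist_force': array([ 0.34124238,  1.22977314, -0.61813114]), 'ft_torque': array([-0.00895859,  0.04522296,  0.04985125]), 'gripper_force': 0.0, 'gripper_width': 0.9956673919570006}
scene {'fov_y': 56.11277614197699, 'cx': 317.0214469940214, 'cy': 234.76952856429526, 'rvec': array([ 2.17263366,  1.25982203, -0.44555174]), 'tvec': array([-0.2600743 , -0.32200845,  1.54789407])}
deck []
near_end [([331, 239], 0.71)]
rod [([332, 239], 0.93)]
spanner [([278, 201], 0.81), ([384, 196], 0.65)]
offcut [([336, 168], 0.92), ([329, 241], 0.59)]
glue [([320, 282], 0.77), ([358, 210], 0.61)]
tape_measure [([418, 231], 0.93), ([335, 227], 0.31)]
screw_box [([370, 262], 0.77), ([335, 171], 0.43)]
side {'fov_y': 56.0592016889634, 'cx': 319.509748424214, 'cy': 244.08305010535568, 'rvec': array([ 0.21923966, -2.83105324,  1.17769596]), 'tvec': array([0.53326782, 0.13396122, 1.29840117])}
deck [([315, 284], 0.68)]
near_end [([312, 283], 0.93)]
rod [([311, 281], 0.68)]
spanner [([369, 242], 0.77)]
offcut [([370, 289], 0.73)]
glue [([262, 201], 0.9)]
tape_measure [([249, 286], 0.61)]
screw_box [([258, 250], 0.87)]
0.9
```

View pics/scene0.png

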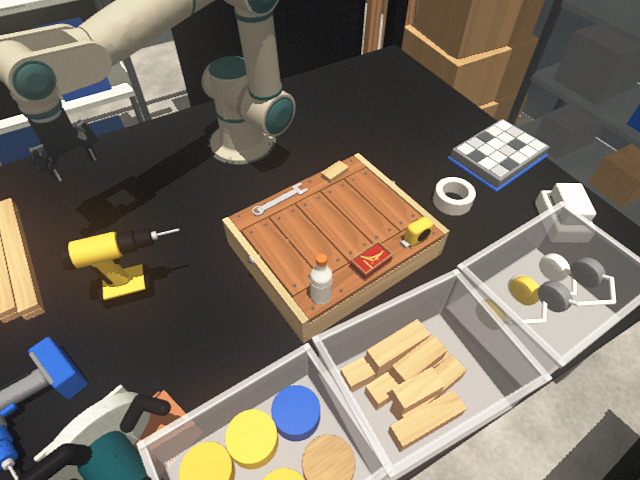

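View pics/side0.png

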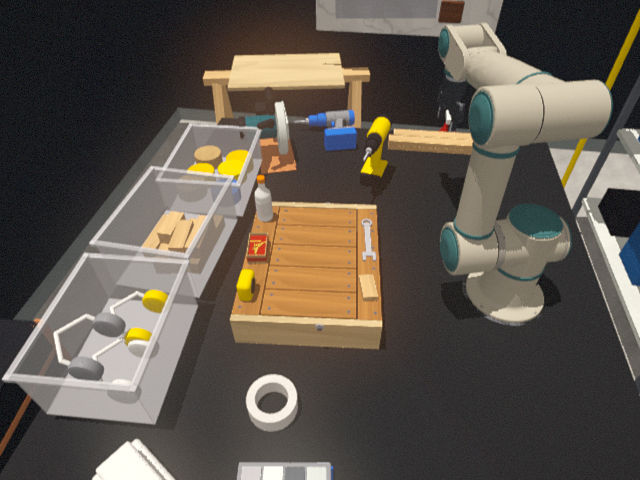

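The scene view shows the deck with its top corners near (224,221), (361,155), (447,233) and (303,322). The spanner and offcut lie on the near apron. The side view shows the top corners at (234,321), (381,321) and (378,206). I'll fit the deck pose to these.

```bash
cat > h.py <<'E'
import numpy as np, cv2
from cell import sensors, grab_frame, calibration, nets
from scipy.optimize import least_squares
from scipy.spatial.transform import Rotation as R
def K(c):
    f=240/np.tan(np.radians(c["fov_y"])/2); return np.array([[f,0,c["cx"]],[0,f,c["cy"]],[0,0,1.]])
def proj(n,P):
    c=calibration(n); return cv2.projectPoints(np.float64(P).reshape(-1,1,3),c["rvec"],c["tvec"],K(c),None)[0][:,0]
def world(p,P):
    P=np.float64(P); c,s=np.cos(p[2]),np.sin(p[2])
    return np.c_[p[0]+c*P[:,0]-s*P[:,1],p[1]+s*P[:,0]+c*P[:,1],P[:,2]]
E
python3 - <<'E'
from h import *
X,Y=.188,.231
A=[[-X,-Y,.1],[-X,Y,.1],[X,Y,.1],[X,-Y,.1]]; a=[[224,221],[361,155],[447,233],[303,322]]
B=[[X,Y,.1],[-X,Y,.1],[-X,-Y,.1]]; b=[[234,321],[381,321],[378,206]]
f=lambda p:np.r_[(proj("scene",world(p,A))-a).ravel(),(proj("side",world(p,B))-b).ravel()]
r=least_squares(f,[.5,0,0],loss="soft_l1");p=r.x;print(p,f(p).round(1))
ys=[.168,.084,0,-.084,-.168]
for n in("scene","side"):
    im=grab_frame(n)[:,:,::-1].copy()
    for y in ys:
        q=proj(n,world(p,[[-.125,y-.0405,.1],[-.125,y+.0405,.1],[.115,y+.0405,.1],[.115,y-.0405,.1]]))
        cv2.polylines(im,[q.astype(int)],True,(0,255,0),1)
    im=im[140:350,200:470] if n=="scene" else im[180:360,210:410]
    cv2.imwrite(f"pics/{n}1.png",cv2.resize(im,None,fx=2.5,fy=2.5))
a=cv2.imread("pics/scene1.png");b=cv2.imread("pics/side1.png")
print(world(p,[[-.080,y,.1] for y in ys]).round(4))
E
```

```text
[0.55512964 0.03776221 0.09127921] [-0.7 -2.6 -0.9 -2.4  3.8 -1.9 -0.4  1.1 -5.5 -1.8  0.6  6.  -0.9 -1.2]
[[ 0.4601  0.1978  0.1   ]
 [ 0.4678  0.1141  0.1   ]
 [ 0.4755  0.0305  0.1   ]
 [ 0.4831 -0.0532  0.1   ]
 [ 0.4908 -0.1368  0.1   ]]
```

View pics/scene1.png

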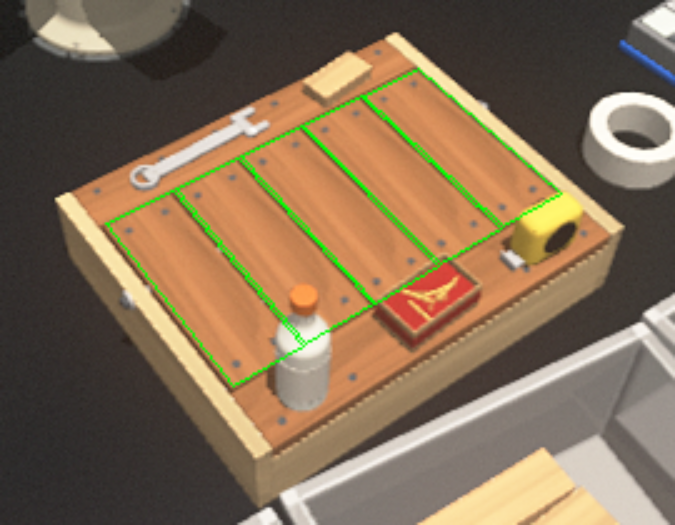

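View pics/side1.png

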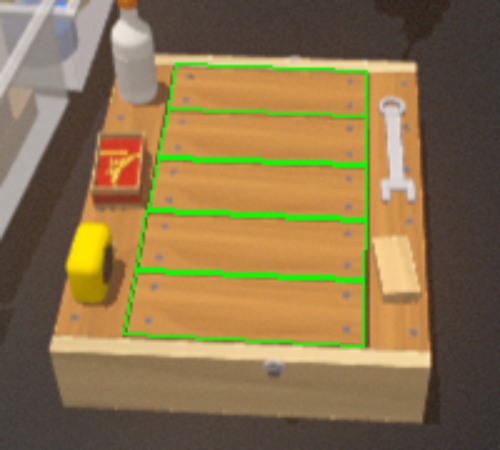

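The overlay matches the board edges in both views to within about 4 mm. Next I'll raise the arm, shut the jaw and align with the deck.

Request:
{"fn": "carry_out", "kwargs": {
  "motion": "0 0 -50 0 0 0.14; 0 0 -80 0 0 0.28; 0 0 -80 0 0 0.28",
  "jaw": 0
}}

```text
time: 1.38
ee_pos: [0.19, -0.4901, 0.3363]
orientation: [3.133, 0.14, 0.002]
wrist_force: [0.8, 0.0, 0.4]
gripper_width: 0.377
gripper_force: 0.0
```

```bash
cat >> h.py <<'E'
DECK=[0.5551,0.0378,0.0913]
def shift(local):  # deck-local TCP target -> tool-frame shift in mm, and yaw error
    s=sensors.state(); Rm=R.from_rotvec(s["orientation"]).as_matrix()
    t=world(DECK,[local])[0]
    print("t",s["time"],"ee",s["ee_pos"].round(4),"yaw",np.arctan2(Rm[1,0],Rm[0,0]).round(3),"z",Rm[:,2].round(3),"F",s["wrist_force"].round(2),"w",round(s["gripper_width"],2))
    print("shift",((t-s["ee_pos"])@Rm*1000).round(1),"target",t.round(3))
E
python3 -c "
from h import *
shift([-.083,-.168,.150])"
```

```text
t 1.375 ee [ 0.19   -0.4901  0.3363] yaw 0.089 z [ 0.002 -0.005 -1.   ] F [0.8  0.04 0.42] w 0.38
shift [ 327.9 -326.1  184.9] target [ 0.488 -0.137  0.15 ]
```

Request:
{"fn": "carry_out", "kwargs": {
  "motion": "42 -42 0 0 0 0; 84 -84 0 0 0 0; 126 -126 0 0 0 0; 168 -168 0 0 0 0; 210 -210 0 0 0 0; 252 -252 0 0 0 0; 294 -294 0 0 0 0; 328 -326 0 0 0 0; 328 -326 60 0 0 0; 328 -326 120 0 0 0; 328 -326 170 0 0 0; 328 -326 185 0 0 0; 328 -326 185 0 0 0"
}}

```text
time: 3.0
ee_pos: [0.4871, -0.1354, 0.1482]
orientation: [-3.138, -0.142, 0.002]
wrist_force: [-0.5, 0.1, -0.3]
gripper_width: 0.004
gripper_force: 0.0
```

```bash
python3 -c "
from h import *
shift([-.083,-.168,.130])
for n in('side','wrist'):
    im=grab_frame(n)[:,:,::-1]
    if n=='side': im=cv2.resize(im[120:360,200:520],None,fx=2,fy=2)
    cv2.imwrite(f'pics/{n}2.png',cv2.resize(im,(400,300)))
cv2.imwrite('pics/both2.png',np.hstack([cv2.imread('pics/side2.png'),cv2.imread('pics/wrist2.png')]))"
```

```text
t 3.0 ee [ 0.4871 -0.1354  0.1482] yaw 0.09 z [-0.001  0.    -1.   ] F [-0.52  0.12 -0.33] w 0.0
shift [ 0.5  1.7 18.2] target [ 0.488 -0.137  0.13 ]
```

View pics/both2.png

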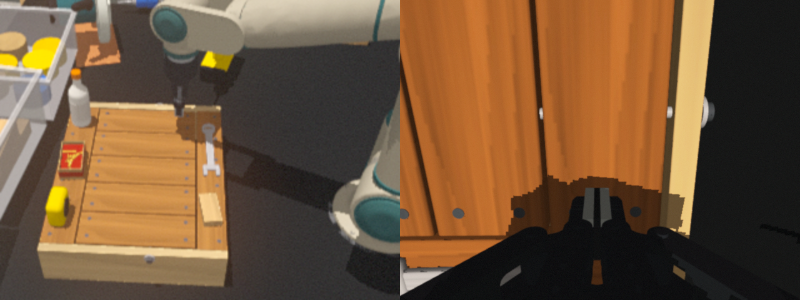

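The side and wrist views show the shut fingers centred over board 5, near its near end. The rod end shows well ahead, at wrist-half row 112. Now I'll descend.

Request:
{"fn": "carry_out", "kwargs": {
  "motion": "0 1 10 0 0 0; 0 1 20 0 0 0; 0 1 22 0 0 0; 0 1 23 0 0 0; 0 1 23 0 0 0"
}}

```text
time: 3.72
ee_pos: [0.4874, -0.1364, 0.1255]
orientation: [3.138, 0.141, 0.0]
wrist_force: [0.4, 0.0, -0.0]
gripper_width: -0.001
gripper_force: 0.0
```

Request:
{"fn": "carry_out", "kwargs": {
  "motion": "0 0 1 0 0 0; 0 0 2 0 0 0; 0 0 2 0 0 0"
}}

```text
time: 4.1
ee_pos: [0.4873, -0.1364, 0.1232]
orientation: [3.138, 0.141, -0.0]
wrist_force: [0.1, 0.1, 0.5]
gripper_width: 0.004
gripper_force: 0.0
```

Request:
{"fn": "carry_out", "kwargs": {
  "motion": "0 0 1 0 0 0; 0 0 1 0 0 0"
}}

```text
time: 4.35
ee_pos: [0.4873, -0.1364, 0.1222]
orientation: [3.138, 0.141, -0.0]
wrist_force: [-0.8, -0.4, -0.5]
gripper_width: -0.001
gripper_force: 0.0
```

Request:
{"fn": "carry_out", "kwargs": {
  "motion": "0 0 1 0 0 0; 0 0 1 0 0 0"
}}

```text
time: 4.6
ee_pos: [0.4873, -0.1364, 0.1218]
orientation: [3.138, 0.141, 0.0]
wrist_force: [-3.1, 0.5, 5.1]
gripper_width: -0.004
gripper_force: 2.4
```

Request:
{"fn": "carry_out", "kwargs": {
  "motion": "0 0 0.5 0 0 0; 0 0 1 0 0 0"
}}

```text
time: 4.85
ee_pos: [0.4874, -0.1365, 0.1217]
orientation: [3.138, 0.141, 0.001]
wrist_force: [-7.3, 1.2, 13.9]
gripper_width: -0.0
gripper_force: 6.8
```

Board 5 is rigid: 14 N with no travel. On to board 4, to the same commanded depth.

Request:
{"fn": "carry_out", "kwargs": {
  "motion": "0 0 -10 0 0 0; 0 -42 -10 0 0 0; 0 -84 -10 0 0 0; 0 -84 -7 0 0 0; 0 -84 -4 0 0 0; 0 -84 -2 0 0 0; 0 -84 -1 0 0 0; 0 -84 0 0 0 0; 0 -84 0 0 0 0"
}}

```text
time: 5.98
ee_pos: [0.4798, -0.0532, 0.1204]
orientation: [3.138, 0.14, 0.0]
wrist_force: [-2.2, -1.8, 2.5]
gripper_width: 0.001
gripper_force: 1.4
```

Board 4 gives: 2.5 N at z = 0.1204. I'll press on a little to confirm.

Request:
{"fn": "carry_out", "kwargs": {
  "motion": "0 0 1 0 0 0; 0 0 2 0 0 0; 0 0 3 0 0 0; 0 0 4 0 0 0; 0 0 4 0 0 0"
}}

```text
time: 6.6
ee_pos: [0.4798, -0.0527, 0.1161]
orientation: [-3.138, -0.141, 0.0]
wrist_force: [-2.0, -1.2, 2.8]
gripper_width: -0.003
gripper_force: 1.3
```

Board 4 is the loose one. Pushing it on down.

Request:
{"fn": "carry_out", "kwargs": {
  "motion": "0 0 2 0 0 0; 0 0 4 0 0 0; 0 0 6 0 0 0; 0 0 8 0 0 0; 0 0 10 0 0 0; 0 0 12 0 0 0; 0 0 14 0 0 0; 0 0 16 0 0 0; 0 0 16 0 0 0"
}}

```text
time: 7.72
ee_pos: [0.4797, -0.0526, 0.1]
orientation: [-3.138, -0.141, 0.001]
wrist_force: [0.7, 0.5, 2.0]
gripper_width: -0.002
gripper_force: 0.6
```

Request:
{"fn": "carry_out", "kwargs": {
  "motion": "0 0 2 0 0 0; 0 0 4 0 0 0; 0 0 4 0 0 0"
}}

```text
time: 8.1
ee_pos: [0.4795, -0.0527, 0.0959]
orientation: [-3.138, -0.141, 0.001]
wrist_force: [-0.3, -0.7, 1.3]
gripper_width: -0.0
gripper_force: 0.5
```

Request:
{"fn": "carry_out", "kwargs": {
  "motion": "0 0 1 0 0 0; 0 0 2 0 0 0; 0 0 3 0 0 0; 0 0 3 0 0 0"
}}

```text
time: 8.6
ee_pos: [0.4797, -0.0528, 0.0931]
orientation: [3.138, 0.141, -0.001]
wrist_force: [-0.2, -0.0, 1.8]
gripper_width: 0.001
gripper_force: 0.8
```

```bash
python3 -c "
from h import *
shift([-.083,-.084,.09])
im=grab_frame('side')[:,:,::-1];a=cv2.resize(im[150:360,210:490],(400,300))
im=grab_frame('scene')[:,:,::-1];b=cv2.resize(im[140:350,200:480],(400,300))
cv2.imwrite('pics/b3.png',np.hstack([a,b]))"
```

```text
t 8.6 ee [ 0.4797 -0.0528  0.0931] yaw 0.09 z [-0. -0. -1.] F [-0.24 -0.01  1.82] w 0.0
shift [0.4 0.7 3.1] target [ 0.48  -0.053  0.09 ]
```

View pics/b3.png

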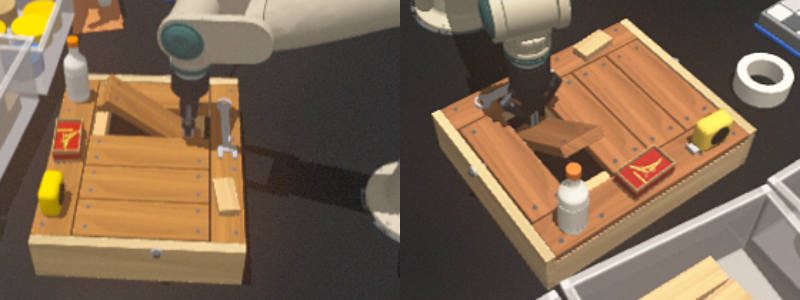

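Board 4 is tilting steeply, and the fingers are on its near part with no collisions. I'll continue to the stop.

Request:
{"fn": "carry_out", "kwargs": {
  "motion": "0 0 1 0 0 0; 0 0 2 0 0 0; 0 0 3 0 0 0; 0 0 3 0 0 0"
}}

```text
time: 9.2
ee_pos: [0.4796, -0.0528, 0.0901]
orientation: [3.138, 0.141, -0.001]
wrist_force: [-0.4, -1.1, 2.7]
gripper_width: 0.002
gripper_force: 0.7
```

Request:
{"fn": "carry_out", "kwargs": {
  "motion": "0 0 1 0 0 0; 0 0 2 0 0 0; 0 0 2 0 0 0"
}}

```text
time: 9.57
ee_pos: [0.4799, -0.0528, 0.089]
orientation: [3.138, 0.141, 0.0]
wrist_force: [-2.6, 0.8, 8.5]
gripper_width: 0.003
gripper_force: 4.2
```

Request:
{"fn": "carry_out", "kwargs": {
  "motion": "0 0 1 0 0 0; 0 0 2 0 0 0; 0 0 2 0 0 0"
}}

```text
time: 9.95
ee_pos: [0.48, -0.0528, 0.0888]
orientation: [3.138, 0.141, 0.001]
wrist_force: [-10.6, 1.6, 21.3]
gripper_width: -0.0
gripper_force: 11.4
```

The board is on its stop: 21 N with no further travel. I'll withdraw back and up.

Request:
{"fn": "carry_out", "kwargs": {
  "motion": "0 0 -4 0 0 0; -5 0 -15 0 0 0; -10 0 -50 0 0 0; -20 0 -100 0 0 0; -30 0 -150 0 0 0; -30 0 -180 0 0 0; -30 0 -180 0 0 0; -30 0 -180 0 0 0"
}}

```text
time: 10.95
ee_pos: [0.4494, -0.0554, 0.2651]
orientation: [-3.138, -0.141, 0.003]
wrist_force: [-0.2, -0.4, -1.2]
gripper_width: 0.0
gripper_force: 0.0
```

```bash
python3 -c "
from h import *
shift([-.083,-.084,.09])
im=grab_frame('side')[:,:,::-1];a=cv2.resize(im[150:360,210:490],(400,300))
im=grab_frame('scene')[:,:,::-1];b=cv2.resize(im[140:350,200:480],(400,300))
cv2.imwrite('pics/b4.png',np.hstack([a,b]))
# projected far top edge of board 4 at tilt .75 / .62 vs crops
for t in(.75,.62):
    P=[[-.035+150e-3*np.cos(t)-.01*np.sin(t),y,.09+.15*np.sin(t)+.01*np.cos(t)] for y in(-.1245,-.0435)]
    print(t,((proj('side',world(DECK,P))-[210,150])/.7).round(),((proj('scene',world(DECK,P))-[200,140])/.7).round()+[400,0])"
```

```text
t 10.95 ee [ 0.4494 -0.0554  0.2651] yaw 0.09 z [-0.002  0.    -1.   ] F [-0.24 -0.43 -1.24] w 0.0
shift [ 31.1   0.9 175. ] target [ 0.48  -0.053  0.09 ]
0.75 [[115.  69.]
 [111.  96.]] [[559. 141.]
 [600. 119.]]
0.62 [[109.  75.]
 [104. 101.]] [[564. 152.]
 [604. 130.]]
```

View pics/b4.png

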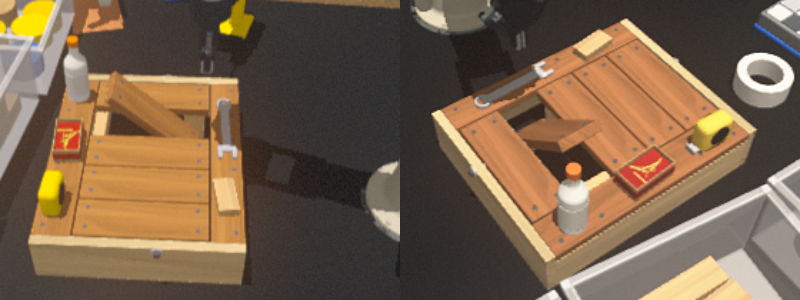

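Board 4 stands open with its raised edge at (116,71) in the side half and (600,121) in the scene half, which fits a tilt of 0.75. The hand is clear and the tools are undisturbed, so I'll hand in.

```bash
python3 -c "
from cell import arm
print(arm.close_job())"
```

```text
the job is handed in; nothing more can be done
None
```

Board 4 was the loose one: I pushed it down to its stop, it stands open at about 0.75 rad by the camera check with the hand clear, and the job is handed in (no verdict was returned).

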